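# Change the filter and fit the suction pipes of a bench dust extractor

### The job

Service the bench dust extractor: lift the used filter cartridge off the deck and stand it upright in the steel tray, then seat the new cartridge flat on the deck over both pegs. Also lift every suction pipe off the hooks of the rack and slide each, tip first, into a bore of its own until the black band on the pipe is level with the extractor's front face; the bores run deeper, so do not push on to the bottom. Any pipe may go in any bore, in any order; leave the plaster model and the small jar where they stand.

Things in the scene. Friction and masses are not known exactly. Their poses are not given: they have to be found in the camera images.
- extractor: Fixed bench dust extractor, white housing. Origin: on the worktop under the middle of its port block; x into the bores, y left, z up. The block is 100 mm deep (front face at x = -50 mm), 195 mm wide, 78 mm high, with three bores in its front. At its right is a low filter deck: x -48 to +48, y -97.5 to -221.5, top 20 mm high.
- port_0 (a point): Centre of the left bore's mouth, in the plane of the front face, 45 mm above the worktop (extractor y = 65 mm). Level round bore 22.5 mm wide, 90 mm deep, blind, 3 mm chamfer at the mouth. Axes as the extractor's: x points into the bore.
- port_1 (a point): Centre of the middle bore's mouth, in the plane of the front face, 45 mm above the worktop (extractor y = 0 mm). Level round bore 22.5 mm wide, 90 mm deep, blind, 3 mm chamfer at the mouth. Axes as the extractor's: x points into the bore.
- port_2 (a point): Centre of the right bore's mouth, in the plane of the front face, 45 mm above the worktop (extractor y = -65 mm). Level round bore 22.5 mm wide, 90 mm deep, blind, 3 mm chamfer at the mouth. Axes as the extractor's: x points into the bore.
- deck_mid (a point): Point on the top of the filter deck half-way between its two upright pegs, which stand 28 mm either side along y, 10 mm thick and 14 mm high with tapered tips. Axes as the extractor's.
- rack: Fixed pipe rack: grey base plate 8 mm thick (x -65 to +85, y -82.5 to +82.5 mm) with three pairs of upturned wire hooks at y = -65, 0, +65 mm, at x = -40 and +80 mm. A pipe hangs level in a pair, along x, tip to +x, axis about 54 mm above the worktop; the hook tips, 63 mm high, stand 19 mm either side of its axis. Origin on the worktop.
- pipe_a_grip (a point): Suction pipe with a flat slot mouth 40 mm wide, 173 mm long, 0.12 kg; may be absent. Point: on its axis, mid black square grip (24 x 24 mm, 50 mm long, flats along its y and z axes). x runs along the pipe to its insertion tip. A metal tube 20 mm thick runs from the grip to the tip; behind the grip a 20 mm stub to -55 mm, then the mouth to -68 mm. It does not roll.
- pipe_a_mark (a point): On that pipe's axis, middle of its depth mark: a black band 3 mm wide round the tube, 70 mm back from the tip, 35 mm ahead of the grip point. Axes as the pipe's.
- pipe_a_tip (a point): Centre of that pipe's insertion tip, 105 mm ahead of the grip point. Axes as the pipe's.
- pipe_b_grip (a point): Suction pipe with a round, slightly flared mouth, 173 mm long, 0.12 kg; may be absent. Point: on its axis, mid black square grip (24 x 24 mm, 50 mm long, flats along its y and z axes). x runs along the pipe to its insertion tip. A metal tube 20 mm thick runs from the grip to the tip; behind the grip a 20 mm stub to -55 mm, then the mouth to -68 mm. It does not roll.
- pipe_b_mark (a point): On that pipe's axis, middle of its depth mark: a black band 3 mm wide round the tube, 60 mm back from the tip, 45 mm ahead of the grip point. Axes as the pipe's.
- pipe_b_tip (a point): Centre of that pipe's insertion tip, 105 mm ahead of the grip point. Axes as the pipe's.
- pipe_c_grip (a point): Suction pipe with a square mouth 22 mm wide, 173 mm long, 0.12 kg; may be absent. Point: on its axis, mid black square grip (24 x 24 mm, 50 mm long, flats along its y and z axes). x runs along the pipe to its insertion tip. A metal tube 20 mm thick runs from the grip to the tip; behind the grip a 20 mm stub to -55 mm, then the mouth to -68 mm. It does not roll.
- pipe_c_mark (a point): On that pipe's axis, middle of its depth mark: a black band 3 mm wide round the tube, 50 mm back from the tip, 55 mm ahead of the grip point. Axes as the pipe's.
- pipe_c_tip (a point): Centre of that pipe's insertion tip, 105 mm ahead of the grip point. Axes as the pipe's.
- new_filter_fin (a point): The new filter cartridge, loose on the open worktop at the start: grey and white, 60 x 90 mm, 0.22 kg; body to 65 mm high, on top a grip fin 14 mm thick (x), 50 mm long (y), from 65 to 97 mm high. Point: in the fin, on the centre line, 85 mm above the underside. z up, y along the long side.
- new_filter_foot (a point): Centre of that cartridge's underside, axes as the cartridge's. Two holes 13 mm wide, 20 mm deep, enter the underside 28 mm either side along y; it fits the pegs either way round.
- used_filter_fin (a point): The used filter cartridge, like the new one, on the deck's pegs at the start: grey and white, 60 x 90 mm, 0.22 kg; body to 65 mm high, on top a grip fin 14 mm thick (x), 50 mm long (y), from 65 to 97 mm high. Point: in the fin, on the centre line, 85 mm above the underside. z up, y along the long side.
- used_filter_foot (a point): Centre of that cartridge's underside, axes as the cartridge's. Two holes 13 mm wide, 20 mm deep, enter the underside 28 mm either side along y; it fits the pegs either way round.
- tray_floor (a point): Centre of the floor of the small fixed open steel tray, 3 mm above the worktop. x along its long side. Outside 130 x 90 x 18 mm, walls 3 mm thick, so 124 x 84 mm inside.
- model_mid (a point): Bystander: loose off-white plaster dental model, 59 x 72 x 23 mm, point 12 mm above its underside.
- jar_mid (a point): Bystander: loose small jar with blue cap, 54 mm wide, 62 mm high, point half-way up.

How it is judged:
At the end, for the whole second after the job is handed in: Each pipe present is in a bore (axis within 6 mm sideways, 8 mm in height, at band and tip), band middle within 5 mm of the front face; new filter down over both pegs (3 mm in height, 5 mm sideways, 0.12 rad); used filter upright on the tray floor, centre within 22 x 16 mm; all at rest (x of pipe_a_mark in the frame of extractor between -0.055 and -0.045 m and ((y of pipe_a_mark in the frame of extractor between 0.059 and 0.071 m and y of pipe_a_tip in the frame of extractor between 0.059 and 0.071 m) or (y of pipe_a_mark in the frame of extractor between -0.006 and 0.006 m and y of pipe_a_tip in the frame of extractor between -0.006 and 0.006 m) or (y of pipe_a_mark in the frame of extractor between -0.071 and -0.059 m and y of pipe_a_tip in the frame of extractor between -0.071 and -0.059 m)) and z of pipe_a_tip in the frame of extractor between 0.037 and 0.053 m and z of pipe_a_mark in the frame of extractor between 0.037 and 0.053 m and linear speed of each of pipe_a, pipe_b, pipe_c, new_filter, used_filter below 0.02 m/s and x of pipe_b_mark in the frame of extractor between -0.055 and -0.045 m and ((y of pipe_b_mark in the frame of extractor between 0.059 and 0.071 m and y of pipe_b_tip in the frame of extractor between 0.059 and 0.071 m) or (y of pipe_b_mark in the frame of extractor between -0.006 and 0.006 m and y of pipe_b_tip in the frame of extractor between -0.006 and 0.006 m) or (y of pipe_b_mark in the frame of extractor between -0.071 and -0.059 m and y of pipe_b_tip in the frame of extractor between -0.071 and -0.059 m)) and z of pipe_b_tip in the frame of extractor between 0.037 and 0.053 m and z of pipe_b_mark in the frame of extractor between 0.037 and 0.053 m and x of pipe_c_mark in the frame of extractor between -0.055 and -0.045 m and ((y of pipe_c_mark in the frame of extractor between 0.059 and 0.071 m and y of pipe_c_tip in the frame of extractor between 0.059 and 0.071 m) or (y of pipe_c_mark in the frame of extractor between -0.006 and 0.006 m and y of pipe_c_tip in the frame of extractor between -0.006 and 0.006 m) or (y of pipe_c_mark in the frame of extractor between -0.071 and -0.059 m and y of pipe_c_tip in the frame of extractor between -0.071 and -0.059 m)) and z of pipe_c_tip in the frame of extractor between 0.037 and 0.053 m and z of pipe_c_mark in the frame of extractor between 0.037 and 0.053 m and angle between each of new_filter_fin, used_filter_fin's own z axis and vertical below 0.06 rad and horizontal distance between new_filter_foot and deck_mid below 0.005 m and z of new_filter_foot in the frame of extractor between 0.017 and 0.023 m and angle between the y axis of new_filter_fin and the y axis of extractor, either way round below 0.12 rad and x of used_filter_foot in the frame of tray_floor between -0.022 and 0.022 m and y of used_filter_foot in the frame of tray_floor between -0.016 and 0.016 m and z of used_filter_foot in the frame of tray_floor between -0.004 and 0.004 m); the robot touches nothing.
It fails at once if the plaster model or the small jar is moved more than 30 mm (distance of any of model_mid, jar_mid from where it was at the start of the episode above 0.03 m).
Of pipe_a, pipe_b, pipe_c only 2 to 3 are there at a start; the rules pass over those that are not, and their reading is None.
At some moment in a run one of new_filter may be knocked a few centimetres aside while the robot is not near it.
Once in a run the grip may slacken for a moment while it holds something.
It also fails if it takes over 210 s, if anything falls off the work surface, if the arm or the gripper's body presses on something with over 40 N, if the wrist force passes 120 N, or if a joint passes its speed limit or range.

### The arm

A 7-joint arm with a two-finger parallel gripper is mounted at the origin on a cart in front of the work surface, level with it; the furniture and walls round the work are solid. World frame = base frame: x ahead of the robot, y to its left, z up, the work surface at z = 0. Lengths are in m, angles in rad, forces in N, time in s.
With the tool pointing down it reaches from about 0.425 to 0.95 m from the base axis. Payload 4.7 kg.
Tool frame: the origin (TCP) lies at the very end of the fingers, on their centre line; the grasp point (between the pads) lies 19 mm behind it; z points along the fingers, y is the line along which they close (so a half turn about z gives the same grasp; the last joint's range is limited). The gripper opens to 87 mm and grips with 3 to 60 N. Pads are 19 mm wide; open, the fingers measure 117 mm over their backs; the gripper's body (75 mm by 190 mm) begins 51 mm behind the grasp point.
Start: joints at [1.161, 0.469, -0.049, 1.532, 0.024, 1.141, -0.082], TCP at [0.251, -0.627, 0.223] pointing down, gripper open.
Joint ranges: [-2.59, 2.59], [-0.33, 1.99], [-1.39, 1.29], [0.1, 2.45], [-1.04, 4.18], [0.21, 1.99], [-2.66, 2.66]. Speed limits (rad/s): [2.57, 2.57, 3.14, 3.14, 3.14, 3.14, 3.14].

### API

Orientations are given as [roll, pitch, yaw] about the fixed x, y, z axes, in that order (R = Rz(yaw) Ry(pitch) Rx(roll)).
In Python, from cell import robot, jaws, planner, eyes, find_in, cut_out gives the robot as it stands. Calls block until the motion is done:
- robot.move_ptp(position, orientation): joint-space move of the TCP to a pose.
- robot.line_to(position, v=0.15, rotation=None, max_force=None): straight line of the TCP; rotation=None keeps the orientation; v is the mean speed in m/s. With max_force (N) it stops when the force on the tool has changed by that much, and returns True; else False.
- robot.move_j(angles): joint-space move.
- jaws.grip(opening, strength=None): finger opening in m; strength is the grip in N (None keeps the last); returns when the fingers have stopped.
- robot.dwell(seconds).
- planner.inverse_kinematics(position, orientation): joint angles nearest the present ones, or None.
- robot.get_state(): the state.
- eyes.get_image(name): name is "scene" or "top"; returns a dict with "pixels" (384x512x3 uint8, blue, green, red), "camera_matrix" (3x3 intrinsics, pixels), "cam_to_world" (4x4, takes a point from camera to world coordinates). Camera axes: x right, y down, z forward; pixel columns grow to the right and rows downward; lengths in m; the calibration is good to about 2 mm. A picture is of the moment at which its call begins. There is no depth.
A pose or a line that the arm cannot do raises robot.Unreachable and nothing moves.
- robot.sign_off(): hands the job in; it is judged then, once.
Trained networks look in a picture, given as the dict that the camera call returned (one of the last four; its "shot" number tells which), for a name from the list of things; names that differ only in an ending like _2 or _b are one class to them, and where a whole thing is asked for, a point or a joint stands for the part that bears it (a point fixed in the world has none). Each returns a list of dicts, best first, with "p" (0 to 1); they miss things now and then, are a little off and sometimes report something else, mostly with a low value. They report only what shows in the picture. A call takes as long as a camera call.
- find_in(picture, target): "extent" ([centre column, centre row, width, height] in pixels, round what is visible of it).
- cut_out(picture, target): "pixels" (384x512 bool, what is visible of it) and "extent" ([centre column, centre row, width, height] in pixels, round what is visible of it).
The state is a dict: "clock": time; "joint_positions": joint angles; "joint_velocities": joint speeds; "joint_efforts": joint torques, N m; "tcp_pos": TCP position; "eef_rot": TCP orientation; "ft_force": force on the tool from outside, world axes, zero at the start; "wrist_torque": the same for the moment, N m; "width": finger opening in m; "grasp_force": force on a finger pad.
Only numpy, scipy, OpenCV 4.12 (cv2) and the standard library are available. Lean on these libraries where they do the work, as an engineer would, in place of code of your own. Each camera call takes 0.05 s, during which the arm holds its last target. There are 200 camera calls.

## Working session

There is one attempt and no reset: what is moved stays moved. The work goes in short steps, each a Python script; the robot and the scene stay as the last script left them, time stands still between calls to the robot, and variables do not carry over. Pictures are saved under pics/ and viewed, at most 14 in all, crops included, and the job is handed in when it is done.

```bash
ls; mkdir -p pics; python3 - <<'E'
from cell import robot, jaws, planner, eyes, find_in, cut_out
import cv2,numpy as np
for n in ["scene","top"]:
    im=eyes.get_image(n); cv2.imwrite(f"pics/{n}0.png",im["pixels"])
    print(n,np.round(im["camera_matrix"],1).tolist(),np.round(im["cam_to_world"],4).tolist())
    for t in ["extractor","rack","pipe_a_grip","pipe_b_grip","pipe_c_grip","new_filter_fin","used_filter_fin","tray_floor","model_mid","jar_mid"]:
        try: print(t,[(round(d["p"],2),np.round(d["extent"]).tolist()) for d in find_in(im,t)][:4])
        except Exception as e: print(t,repr(e))
print(robot.get_state())
E
```

```text
pics
scene [[360.4, 0.0, 257.2], [0.0, 360.4, 191.4], [0.0, 0.0, 1.0]] [[-0.6707, -0.488, 0.5586, -0.046], [-0.7416, 0.4286, -0.516, 0.7161], [0.0124, -0.7604, -0.6494, 0.7406], [0.0, 0.0, 0.0, 1.0]]
extractor [(0.92, [255.0, 180.0, 92.0, 61.0])]
rack [(0.9, [218.0, 250.0, 83.0, 67.0]), (0.21, [218.0, 236.0, 43.0, 43.0])]
pipe_a_grip [(0.75, [240.0, 227.0, 47.0, 46.0])]
pipe_b_grip [(0.96, [196.0, 252.0, 46.0, 50.0])]
pipe_c_grip [(0.2, [187.0, 201.0, 18.0, 27.0]), (0.18, [239.0, 225.0, 45.0, 43.0])]
new_filter_fin [(0.55, [302.0, 206.0, 38.0, 39.0]), (0.32, [254.0, 179.0, 87.0, 58.0])]
used_filter_fin [(0.61, [281.0, 151.0, 31.0, 32.0]), (0.17, [184.0, 202.0, 19.0, 29.0])]
tray_floor [(0.66, [330.0, 190.0, 48.0, 37.0]), (0.61, [279.0, 151.0, 30.0, 30.0])]
model_mid [(0.76, [267.0, 265.0, 28.0, 24.0])]
jar_mid [(0.8, [187.0, 202.0, 18.0, 26.0])]
top [[367.2, 0.0, 259.0], [0.0, 367.2, 194.1], [0.0, 0.0, 1.0]] [[0.0208, -0.9979, 0.0615, 0.4828], [-0.9998, -0.0208, 0.0003, 0.1984], [0.001, -0.0615, -0.9981, 0.9734], [0.0, 0.0, 0.0, 1.0]]
extractor [(0.81, [304.0, 157.0, 124.0, 48.0]), (
[... 842 characters left out ...]
7097,  0.46859486, -0.04862645,  1.53249999,  0.02408604,
        1.14102177, -0.08232331]), 'joint_velocities': array([-2.76231197e-04, -3.36137374e-05,  1.28154738e-03,  3.92268684e-04,
       -6.95633610e-04, -1.80333488e-03, -3.10931961e-04]), 'joint_efforts': array([ 5.48153657e-04, -5.07853281e+01, -8.05169670e-02, -2.36461955e+01,
       -6.14223001e-02,  3.11591418e-02, -4.82921820e-06]), 'tcp_pos': array([ 0.25095346, -0.62662688,  0.2225764 ]), 'eef_rot': array([ 3.14153476e+00, -6.34856260e-05,  3.80829797e-01]), 'ft_force': array([ 0.17123793, -0.28268035, -0.11393642]), 'wrist_torque': array([0.03112431, 0.00536842, 0.03329415]), 'grasp_force': 0.0, 'width': 0.08737513528194067}
```

```bash
python3 - <<'E'
import cv2
t=cv2.imread("pics/top0.png")[110:290,140:390]; cv2.imwrite("pics/t1.png",cv2.resize(t,None,fx=3.2,fy=3.2,interpolation=cv2.INTER_CUBIC))
t=cv2.imread("pics/scene0.png")[125:290,160:360]; cv2.imwrite("pics/s1.png",cv2.resize(t,None,fx=3.6,fy=3.6,interpolation=cv2.INTER_CUBIC))
E
```

```text
(no output)
```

View pics/t1.png

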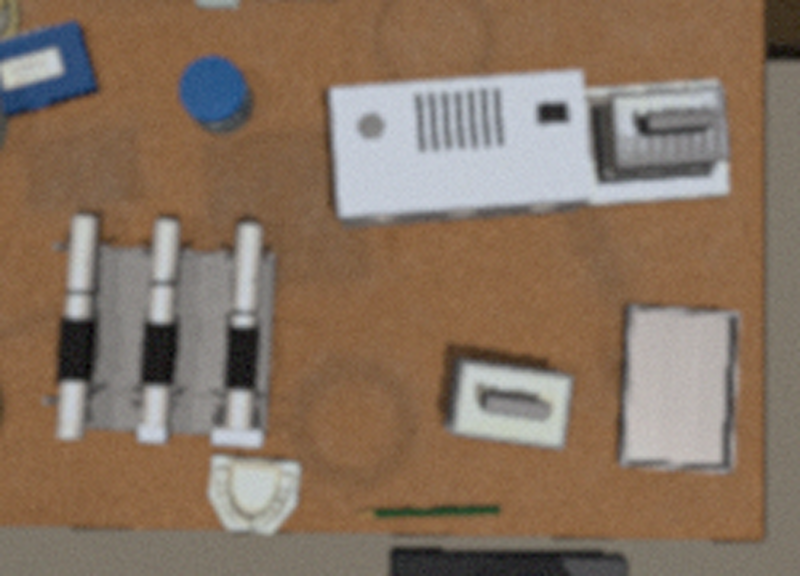

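View pics/s1.png

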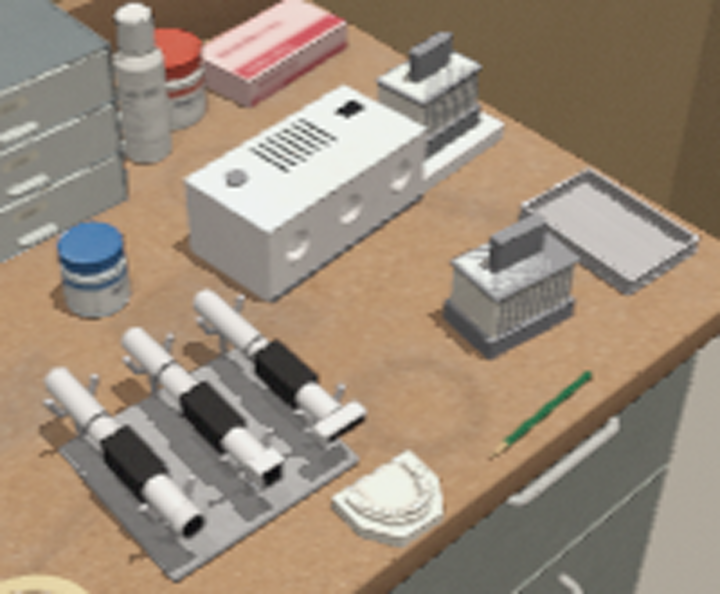

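```bash
cat > h.py <<'E'
import numpy as np, cv2
from scipy.optimize import minimize
from cell import robot, jaws, planner, eyes, find_in, cut_out
def box(x0,x1,y0,y1,z0,z1): return np.array([[x,y,z] for x in(x0,x1) for y in(y0,y1) for z in(z0,z1)],float)
def cyl(x0,x1,r,z=0):
    a=np.linspace(0,2*np.pi,16,endpoint=False)
    return np.array([[x,r*np.cos(t),z+r*np.sin(t)] for x in(x0,x1) for t in a])
FILT=[box(-.030,.030,-.045,.045,0,.015),box(-.027,.027,-.041,.041,0,.065),box(-.007,.007,-.025,.025,.065,.097)]
EXT=[box(-.05,.05,-.0975,.0975,0,.078),box(-.048,.048,-.2215,-.0975,0,.02)]
EXTF=EXT+[p+np.array([0,-.1595,.02]) for p in FILT]
M={'a':box(-.068,-.055,-.02,.02,-.006,.006),'b':cyl(-.068,-.055,.011),'c':box(-.068,-.055,-.011,.011,-.011,.011)}
def PIPE(k): return [cyl(-.055,.105,.01),box(-.025,.025,-.012,.012,-.012,.012),M[k]]
TRAY=[box(-.065,.065,-.045,.045,-.003,.015)]
MARK=dict(a=.035,b=.045,c=.055)
def proj(im,P):
    T=np.linalg.inv(im["cam_to_world"]); q=(P@T[:3,:3].T+T[:3,3])@np.asarray(im["camera_matrix"]).T
    return q[:,:2]/q[:,2:]
def place(p,P,z):
    c,s=np.cos(p[2]),np.sin(p[2]); return P@np.array([[c,s,0],[-s,c,0],[0,0,1]])+[p[0],p[1],z]
S=4
def render(im,parts,p,z):
    m=np.zeros((384*S,512*S),np.uint8)
    for P in parts:
        u=((proj(im,place(p,P,z))+.5)*S-.5)*16
        cv2.fillConvexPoly(m,cv2.convexHull(np.round(u).astype(np.int32)),255,shift=4)
    return cv2.resize(m,(512,384),interpolation=cv2.INTER_AREA)/255.
def back(im,uv,z):
    C=np.asarray(im["cam_to_world"]); d=C[:3,:3]@np.linalg.solve(im["camera_matrix"],[*uv,1.]); o=C[:3,3]
    return (o+d*(z-o[2])/d[2])[:2]
def fit(obs,parts,z,p0):
    """obs: list of (image, bool mask)"""
    B=[cv2.GaussianBlur(m.astype(float),(0,0),1.) for _,m in obs]
    f=lambda p:sum(((cv2.GaussianBlur(render(im,parts,p,z),(0,0),1.)-b)**2).sum() for (im,_),b in zip(obs,B))/sum(m.sum() for _,m in obs)
    best=None
    p=np.array(p0,float)
    for st in (.02,.004):
        sx=np.vstack([p]+[p+d for d in np.diag([st,st,st*8])])
        r=minimize(f,p,method="Nelder-Mead",options=dict(initial_simplex=sx,xatol=1e-4,fatol=1e-6,maxiter=150)); p=r.x
    return r.x,r.fun
def masks(im,name,near=None):
    L=cut_out(im,name)
    if near is not None: L=[d for d in L if np.hypot(*(np.array(d["extent"][:2])-near))<20]
    return (L[0]["pixels"],L[0]["p"]) if L else (None,0)
def down(yaw): return [np.pi,0,yaw]
E
cat > m.py <<'E'
from h import *
import json
ims={n:eyes.get_image(n) for n in("top","scene")}
def loc(name,parts,z,p0,extra=None,near={}):
    obs=[]
    for n,im in ims.items():
        g=proj(im,np.array([[p0[0],p0[1],z+.03]]))[0]
        m,p=masks(im,name,g)
        if m is None: print(name,n,"missing");continue
        if extra:
            m2,_=masks(im,extra)
            if m2 is not None: m=m|m2
        obs.append((im,m))
    r=fit(obs,parts,z,p0)
    print(name,np.round(r[0],4),round(r[1],3),*[np.round(fit([o],parts,z,r[0])[0],4) for o in obs],flush=True)
    return r[0].tolist()
t=ims["top"]; P={}
b=lambda u,v,z:list(back(t,(u,v),z))
P["ext"]=loc("extractor",EXTF,0,b(283,155,.07)+[0.],"used_filter_fin")
P["used"]=loc("used_filter_fin",FILT,.02,b(348,152,.08)+[0.])
P["new"]=loc("new_filter_fin",FILT,0,b(299,235,.06)+[-.1])
P["tray"]=loc("tray_floor",TRAY,.003,b(352,231,.01)+[0.])
P["tray2"]=loc("tray_floor",TRAY,.003,b(352,231,.01)+[1.57])
for k,u in zip("bca",(164,190,216)): P[k]=loc(f"pipe_{k}_grip",PIPE(k),.054,b(u,220,.054)+[0.])
json.dump(P,open("P.json","w")); print(robot.get_state()["clock"])
E
python3 m.py
```

```text
extractor top missing
extractor scene missingTraceback (most recent call last):
  File "m.py", line 19, in <module>
    P["ext"]=loc("extractor",EXTF,0,b(283,155,.07)+[0.],"used_filter_fin")
             ~~~^^^^^^^^^^^^^^^^^^^^^^^^^^^^^^^^^^^^^^^^^^^^^^^^^^^^^^^^^^
  File "m.py", line 14, in loc
    r=fit(obs,parts,z,p0)
  File "h.py", line 38, in fit
    r=minimize(f,p,method="Nelder-Mead",options=dict(initial_simplex=sx,xatol=1e-4,fatol=1e-6,maxiter=150)); p=r.x
    res = _minimize_neldermead(fun, x0, args, callback, bounds=bounds,
                               **options)
    fsim[k] = func(sim[k])
              ~~~~^^^^^^^^
    fx = function(np.copy(x), *(wrapper_args + args))
  File "h.py", line 33, in <lambda>
    f=lambda p:sum(((cv2.GaussianBlur(render(im,parts,p,z),(0,0),1.)-b)**2).sum() for (im,_),b in zip(obs,B))/sum(m.sum() for _,m in obs)
               ~~~~~~~~~~~~~~~~~~~~~~~~~~~~~~~~~~~~~~~~~~~~~~~~~~~~~~~~~~~~~~~~~~~~~~~~~~~~~~~~~~~~~~~~~~~~~~^~~~~~~~~~~~~~~~~~~~~~~~~~~~
ZeroDivisionError: division by zero
```

```bash
sed -i 's/def masks(im,name,near=None):/def masks(im,name,near=None,rad=20):/; s/<20\]/<rad]/' h.py
sed -i 's/masks(im,name,g)/masks(im,name,g,45 if name=="extractor" else 14)/' m.py; time python3 m.py
```

```text
extractor top missing
extractor [0.6338 0.1399 0.0979] 0.008 [0.6338 0.1399 0.0979]
used_filter_fin [ 0.652  -0.0212  0.1018] 0.101 [ 0.6527 -0.0197  0.1019] [ 0.6521 -0.0305  0.2464]
new_filter_fin [ 0.4342  0.0955 -0.1177] 0.007 [ 0.4347  0.096  -0.1221] [ 0.4334  0.095  -0.0967]
tray_floor [ 0.4478 -0.0453 -0.0427] 0.02 [ 0.4481 -0.0448 -0.0448] [ 0.4464 -0.0501 -0.0981]
tray_floor [ 0.4479 -0.0453  3.0987] 0.02 [ 0.4481 -0.0447  3.0956] [ 0.4466 -0.0488  3.0522]
pipe_b_grip [ 0.4701  0.4366 -0.0281] 0.017 [ 0.4709  0.437  -0.0307] [ 0.4677  0.4361 -0.0282]
pipe_c_grip top missing
pipe_c_grip [ 0.4672  0.3713 -0.03  ] 0.023 [ 0.4671  0.3713 -0.0314]
pipe_a_grip [ 0.466   0.3069 -0.0229] 0.019 [ 0.4669  0.3074 -0.0267] [ 0.4645  0.306  -0.0253]
2.25
real	0m38.215s
user	0m40.449s
sys	0m8.092s
```

```bash
cat >> h.py <<'E'
def best_yaw(pos,cands,pos2=None,off=None):
    q0=np.array(robot.get_state()["joint_positions"]); r=[]
    for y in cands:
        q=planner.inverse_kinematics(list(pos),down(y))
        if q is not None: r.append((np.abs(np.array(q)-q0).max(),y,q))
    assert r,"no ik"
    return min(r,key=lambda t:t[0])[1]
def go(p,yaw): robot.move_ptp(list(p),down(yaw))
def line(p,v=.15,yaw=None,f=None): return robot.line_to(list(p),v=v,rotation=None if yaw is None else down(yaw),max_force=f)
def st(m=""):
    s=robot.get_state(); print(m,"t%.1f"%s["clock"],"w%.4f"%s["width"],"gf%.1f"%s["grasp_force"],np.round(s["tcp_pos"],4),np.round(s["eef_rot"][2],3),"F",np.round(s["ft_force"],1),flush=True); return s
E
cat > m2.py <<'E'
from h import *
for i in range(3):
    im=eyes.get_image("top")
    L=[d for d in cut_out(im,"extractor") if d["extent"][2]>80]; m2,_=masks(im,"used_filter_fin",(348,152))
    if L and m2 is not None:
        print("ext",np.round(fit([(im,L[0]["pixels"]|m2)],EXTF,0,[.634,.14,.098])[0],4),
         np.round(fit([(im,L[0]["pixels"]|m2)],EXT[:1]+EXTF[1:],0,[.634,.14,.098]),4) if 0 else ""); break
for i in range(3):
    im=eyes.get_image("top"); m,p=masks(im,"pipe_c_grip",(190,215),14)
    if m is not None: print("c",np.round(fit([(im,m)],PIPE('c'),.054,[.467,.371,-.03])[0],4)); break
E
python3 m2.py
python3 - <<'E'
from h import *
u=np.array([.651,-.0195]); 
y=best_yaw([*u,.2],[.1+np.pi/2,.1-np.pi/2]); print(y)
jaws.grip(.06)
go([*u,.25],y); st("over")
print(line([*u,.09],v=.12,f=8)); st("down")
jaws.grip(.0,40); st("grip")
E
```

```text
ext [0.6356 0.1404 0.0965] 
c [ 0.4704  0.3718 -0.0206]
1.6707963267948966
over t5.8 w0.0597 gf0.0 [ 0.651  -0.0212  0.2498] 1.668 F [ 0.  -0.3 -0.2]
False
down t7.3 w0.0600 gf0.0 [ 0.6516 -0.0194  0.0909] 1.671 F [-0.4 -1.   0. ]
grip t8.2 w0.0139 gf40.0 [ 0.651  -0.0195  0.0899] 1.671 F [ 0.5 -0.2 -0.2]
```

```bash
python3 - <<'E'
from h import *
t=np.array([.4475,-.046]); 
line([.651,-.0195,.13],v=.06); line([.651,-.0195,.24],v=.2); s=st("lift")
y=best_yaw([*t,.2],[-.045,np.pi-.045]); print(y)
go([*t,.2],y); st("over")
line([*t,.10],v=.15)
print(line([*t,.068],v=.04,f=8)); st("down")
jaws.grip(.05); line([*t,.2],v=.2); st("up")
for n in("top","scene"):
    im=eyes.get_image(n)
    c=im["pixels"][120:300,140:390] if n=="top" else im["pixels"][125:290,160:360]
    cv2.imwrite(f"pics/{n}1.png",cv2.resize(c,None,fx=2.4,fy=2.4,interpolation=cv2.INTER_CUBIC))
E
```

```text
lift t9.7 w0.0137 gf40.0 [ 0.6501 -0.0198  0.2386] 1.671 F [-0.8 -0.6 -1.9]
3.096592653589793
over t11.0 w0.0135 gf40.0 [ 0.448  -0.0461  0.2   ] 3.096 F [ 0.4  0.7 -1. ]
True
down t12.4 w0.0137 gf40.0 [ 0.4472 -0.046   0.0726] 3.096 F [-1.1  0.2  5.6]
up t14.1 w0.0502 gf0.0 [ 0.4466 -0.0463  0.199 ] 3.096 F [ 0.3 -0.9  0. ]
```

View pics/scene1.png

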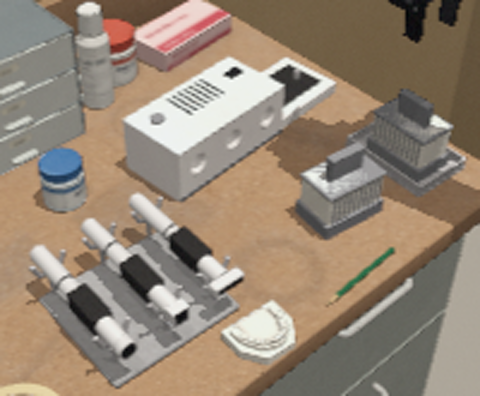

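```bash
python3 - <<'E'
from h import *
def fitnew(p0):
    obs=[]
    for n in("top","scene"):
        im=eyes.get_image(n); m,p=masks(im,"new_filter_fin",proj(im,np.array([[*p0[:2],.04]]))[0],12)
        if m is not None: obs.append((im,m))
    return fit(obs,FILT,0,p0),len(obs)
(r,e),n=fitnew([.4342,.0955,-.1177]); print(np.round(r,4),e,n)
u=r[:2]
y=best_yaw([*u,.2],[r[2]+np.pi/2,r[2]-np.pi/2])
go([*u,.2],y); print(line([*u,.070],v=.12,f=8)); st("down")
jaws.grip(0,40); st("grip"); line([*u,.24],v=.2); st("lift")
E
```

```text
[ 0.4343  0.0955 -0.1227] 0.010388950951337227 2
False
down t16.8 w0.0502 gf0.0 [0.4348 0.0957 0.0705] -1.694 F [-0.2 -0.7 -0.8]
grip t17.5 w0.0135 gf39.8 [0.4341 0.0954 0.0698] -1.694 F [-0.1  0.7 -1. ]
lift t18.5 w0.0137 gf39.8 [0.4334 0.095  0.2388] -1.694 F [-0.3 -0.6 -2.5]
```

```bash
python3 - <<'E'
from h import *
d=np.array([.6505,-.0188]); ya=.097
y=best_yaw([*d,.24],[ya+np.pi/2,ya-np.pi/2])
go([*d,.24],y); line([*d,.115],v=.15); st("over")
R=np.array([[np.cos(ya),-np.sin(ya)],[np.sin(ya),np.cos(ya)]])
for o in [(0,0),(.002,0),(-.002,0),(0,.002),(0,-.002),(.003,.003),(-.003,.003),(-.003,-.003),(.003,-.003)]:
    p=d+R@np.array(o); line([*p,.110],v=.05)
    hit=line([*p,.0885],v=.03,f=8); s=st(f"{o} {hit}")
    if s["tcp_pos"][2]<.0935: break
E
```

```text
over t21.6 w0.0137 gf39.8 [ 0.6514 -0.0186  0.1161] 1.668 F [ 0.2 -0.1 -1.7]
(0, 0) True t22.5 w0.0137 gf40.0 [ 0.6503 -0.0185  0.0897] 1.668 F [-0.  -0.8  4.2]
```

```bash
cat > pipe.py <<'E'
from h import *
E0=np.array([.6348,.1402]); ya=.097; R=np.array([[np.cos(ya),-np.sin(ya)],[np.sin(ya),np.cos(ya)]])
def W(x,y): return E0+R@np.array([x,y])
def pick(k,g,yaw=-.026,h=.036):
    g=np.array(g); y=best_yaw([*g,.2],[yaw,yaw+np.pi,yaw-np.pi])
    jaws.grip(.05); go([*g,.2],y); print("hit",line([*g,h],v=.15,f=8)); st("at")
    jaws.grip(0,55); s=st("grip"); line([*g,.08],v=.06); line([*g,.17],v=.2); return st("lift")
def approach(py,z,dx=.030):
    p=W(-.155-dx,py); y0=robot.get_state()["eef_rot"][2]
    y=best_yaw([*p,.17],[ya,ya+np.pi,ya-np.pi]); go([*p,.17],y); line([*p,z],v=.15); return st("pre")
def insert(k,py,z,f=10):
    p=W(-.05-MARK[k],py); h=line([*p,z],v=.05,f=f); st(f"ins {h} goal {np.round(p,4)}"); return h
def snap(tag,which=("top","scene")):
    for n in which:
        c=eyes.get_image(n)["pixels"]; c=c[120:300,140:390] if n=="top" else c[125:290,160:360]
        cv2.imwrite(f"pics/{n}_{tag}.png",cv2.resize(c,None,fx=3,fy=3,interpolation=cv2.INTER_CUBIC))
E
python3 - <<'E'
from pipe import *
s=robot.get_state()["tcp_pos"]; jaws.grip(.04); line([s[0],s[1],.25],v=.2)
pick("c",[.469,.3716]); approach(-.065,.027); snap("c0",("scene",))
E
```

```text
hit False
at t27.6 w0.0497 gf0.0 [0.4695 0.3723 0.037 ] 3.116 F [ 0.  -0.3 -0.1]
grip t28.2 w0.0231 gf55.0 [0.4691 0.3718 0.0362] 3.116 F [-0.2  0.4  0.9]
lift t29.7 w0.0233 gf55.0 [0.4687 0.3708 0.169 ] 3.115 F [-0.3 -1.2 -1.3]
pre t32.0 w0.0231 gf55.0 [0.4576 0.058  0.0276] -3.044 F [-0.  -0.2 -1.4]
```

View pics/scene_c0.png

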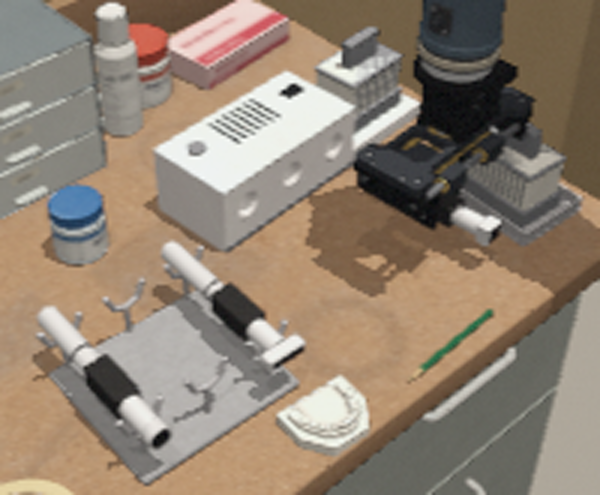

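```bash
python3 - <<'E'
from pipe import *
print(insert("c",-.065,.027))
E
```

```text
ins False goal [0.5366 0.0653] t33.8 w0.0236 gf55.0 [0.5364 0.0653 0.027 ] -3.045 F [-0.1  0.2 -1.5]
False
```

```bash
cat >> pipe.py <<'E'
def release():
    jaws.grip(.05); s=st("open"); p=s["tcp_pos"]; line([p[0],p[1],.17],v=.2)
E
python3 - <<'E'
from pipe import *
release()
pick("b",[.4701,.4366]); snap("b0",("scene",)); approach(0,.027); print(insert("b",0,.027))
E
```

```text
open t34.5 w0.0498 gf0.0 [0.5366 0.0654 0.027 ] -3.045 F [ 0.2 -0.1 -0.1]
hit False
at t38.3 w0.0507 gf0.0 [0.4705 0.4373 0.0371] 3.116 F [0.6 0.8 0.6]
grip t38.9 w0.0236 gf55.0 [0.4702 0.4368 0.0362] 3.116 F [ 0.7 -0.4  1.5]
lift t40.3 w0.0235 gf55.0 [0.4698 0.4358 0.1689] 3.116 F [ 0.5  0.2 -1.9]
pre t42.7 w0.0234 gf55.0 [0.4513 0.1228 0.0276] -3.044 F [-0.5  0.8 -0.9]
ins False goal [0.5402 0.131 ] t44.6 w0.0235 gf55.0 [0.5401 0.131  0.027 ] -3.044 F [ 0.3 -0.1 -0.8]
False
```

View pics/scene_b0.png

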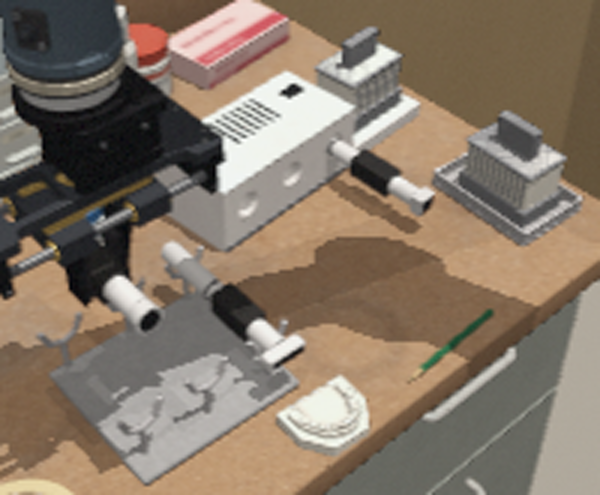

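```bash
python3 - <<'E'
from pipe import *
release()
pick("a",[.466,.3069]); approach(.065,.027); print(insert("a",.065,.027))
E
```

```text
open t45.4 w0.0500 gf0.0 [0.5402 0.131  0.027 ] -3.045 F [-0.3  0.6  0.6]
hit False
at t48.5 w0.0500 gf0.0 [0.4666 0.3074 0.0369] 3.116 F [ 0.5 -0.2 -0.4]
grip t49.1 w0.0233 gf55.0 [0.4661 0.307  0.0362] 3.116 F [-0.3 -0.4  0.8]
lift t50.6 w0.0237 gf55.0 [0.4656 0.3061 0.1691] 3.115 F [-0.6 -0.1 -2. ]
pre t52.2 w0.0235 gf55.0 [0.4449 0.1877 0.0276] -3.044 F [ 0.3  0.5 -1.1]
ins False goal [0.5439 0.1967] t54.4 w0.0238 gf55.0 [0.5438 0.1967 0.027 ] -3.044 F [ 0.1 -0.4 -1.4]
False
```

```bash
python3 - <<'E'
from pipe import *
release(); robot.move_j([1.161, 0.469, -0.049, 1.532, 0.024, 1.141, -0.082]); st()
ims=[eyes.get_image(n) for n in("top","scene")]
T=lambda p:np.r_[R.T@(np.array(p[:2])-E0),p[2]-ya]
def loc(name,parts,z,p0,rad):
    obs=[]
    for im in ims:
        m,p=masks(im,name,proj(im,np.array([[*p0[:2],z+.02]]))[0],rad)
        if m is not None: obs.append((im,m))
    for o in ([obs] if len(obs)<2 else [obs,obs[:1],obs[1:]]):
        r=fit(o,parts,z,p0); print(name,len(obs),"world",np.round(r[0],4),"ext",np.round(T(r[0]),4),round(r[1],3),flush=True)
for k,py in zip("cba",(-.065,0,.065)):
    loc(f"pipe_{k}_grip",[cyl(-.055,MARK[k],.01),box(-.025,.025,-.012,.012,-.012,.012),M[k]],.045,[*W(-.05-MARK[k],py),ya],14)
loc("new_filter_fin",FILT,.02,[*W(0,-.1595),ya],14)
loc("used_filter_fin",FILT,.003,[.4475,-.046,np.pi/2-.045],14)
loc("tray_floor",TRAY,.003,[.4475,-.046,-.045],14)
for n,im in zip(("top","scene"),ims):
    c=im["pixels"]; c=c[120:270,230:390] if n=="top" else c[125:235,210:360]
    cv2.imwrite(f"pics/{n}_e.png",cv2.resize(c,None,fx=5,fy=5,interpolation=cv2.INTER_CUBIC)[:600,:800])
E
```

```text
open t55.2 w0.0500 gf0.0 [0.5439 0.1967 0.027 ] -3.045 F [ 0.  -0.8 -0.5]
 t59.1 w0.0500 gf0.0 [ 0.2527 -0.626   0.2224] 0.384 F [-0.4 -0.2 -1. ]
pipe_c_grip 2 world [0.5356 0.0681 0.0498] ext [-0.1058 -0.0621 -0.0472] 0.049
pipe_c_grip 2 world [0.5389 0.0681 0.0715] ext [-0.1024 -0.0625 -0.0255] 0.032
pipe_c_grip 2 world [0.5297 0.0696 0.0306] ext [-0.1115 -0.0601 -0.0664] 0.01
pipe_b_grip 2 world [0.5396 0.1327 0.0758] ext [-0.0954  0.0017 -0.0212] 0.021
pipe_b_grip 2 world [0.5409 0.1327 0.0887] ext [-0.0942  0.0016 -0.0083] 0.009
pipe_b_grip 2 world [0.5358 0.1333 0.0492] ext [-0.0992  0.0027 -0.0478] 0.011
pipe_a_grip 2 world [0.5444 0.1985 0.0863] ext [-0.0843  0.0668 -0.0107] 0.033
pipe_a_grip 2 world [0.5455 0.1983 0.093 ] ext [-0.0832  0.0665 -0.004 ] 0.006
pipe_a_grip 2 world [0.5431 0.199  0.0517] ext [-0.0855  0.0674 -0.0453] 0.053
new_filter_fin 2 world [ 0.6499 -0.0224  0.1182] ext [-0.0007 -0.1633  0.0212] 0.089
new_filter_fin 2 world [ 0.6511 -0.0206  0.1146] ext [ 0.0006 -0.1616  0.0176] 0.007
new_filter_fin 2 world [ 0.6495 -0.0301  0.1832] ext [-0.0019 -0.1709  0.0862] 0.171
used_filter_fin 2 world [ 0.445  -0.0468  1.5378] ext [-0.207  -0.1677  1.4408] 0.016
used_filter_fin 2 world [ 0.4458 -0.0459  1.5323] ext [-0.2061 -0.1669  1.4353] 0.015
used_filter_fin 2 world [ 0.4446 -0.0494  1.4994] ext [-0.2077 -0.1703  1.4024] 0.007
tray_floor 2 world [ 0.4487 -0.0412 -0.0543] ext [-0.2028 -0.1625 -0.1513] 1.303
tray_floor 2 world [ 0.4498 -0.0417 -0.0558] ext [-0.2017 -0.1631 -0.1528] 1.301
tray_floor 2 world [ 0.443  -0.0395 -0.0031] ext [-0.2083 -0.1603 -0.1001] 1.251
```

View pics/scene_e.png

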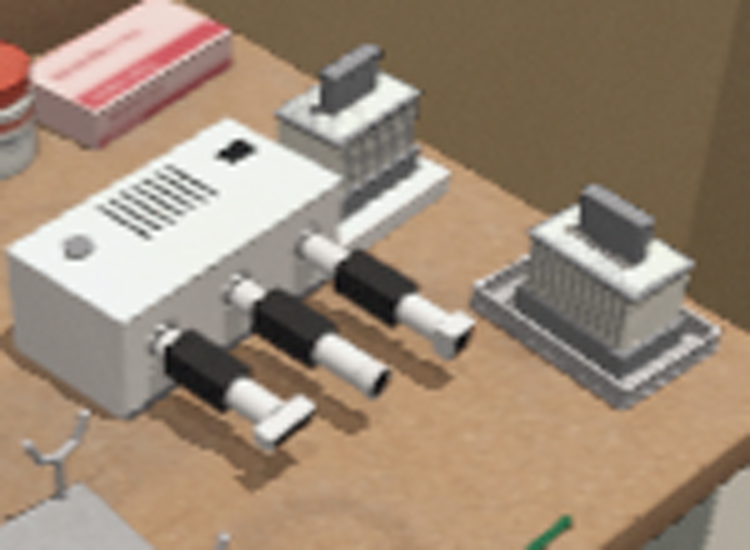

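View pics/top_e.png

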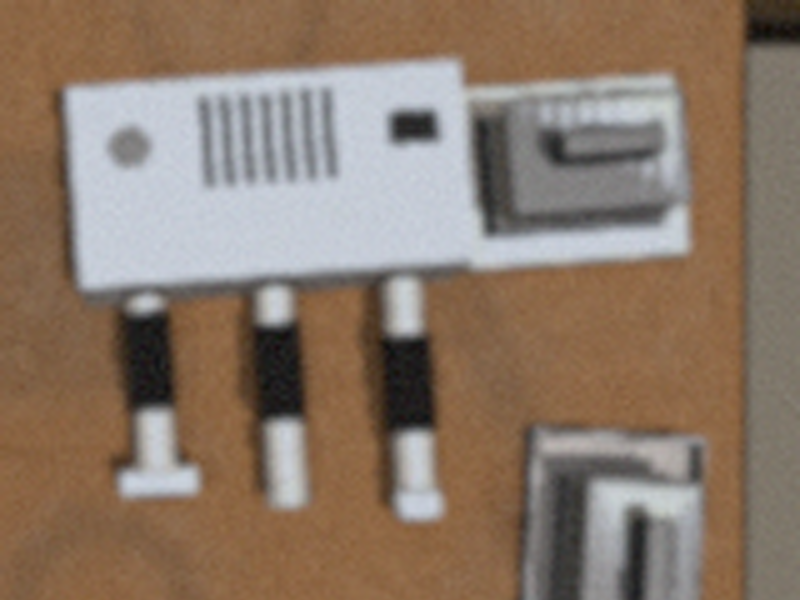

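```bash
python3 - <<'E'
from pipe import *
o=[]
for n in("top","scene"):
    L=[eyes.get_image(n) for _ in range(4)]; im=L[0]; g=np.mean([i["pixels"].mean(2) for i in L],0)
    for k,py in zip("cba",(-.065,0,.065)):
        xs=np.arange(-.046,-.078,-.002)   # along the pipe's top line, ext x
        P=np.array([[*W(x,py+(.0 if n=="top" else .006)),.053 if n=="scene" else .054] for x in xs])
        u=proj(im,P).astype(np.float32); v=cv2.remap(g.astype(np.float32),u[:,0],u[:,1],cv2.INTER_LINEAR).ravel()
        print(n,k,[f"{int(a*1000)}:{int(b)}" for a,b in zip(xs,v)])
    c=proj(im,np.array([[*W(-.06,0),.05]]))[0].astype(int); 
    o.append(cv2.resize(np.mean([i["pixels"] for i in L],0).astype(np.uint8)[c[1]-20:c[1]+20,c[0]-40:c[0]+40],None,fx=7,fy=7,interpolation=cv2.INTER_CUBIC))
cv2.imwrite("pics/z.png",np.vstack(o))
E
```

```text
top c ['-46:144', '-48:124', '-50:137', '-52:165', '-54:192', '-56:202', '-58:203', '-60:202', '-62:202', '-64:202', '-66:203', '-68:201', '-70:202', '-72:204', '-74:205', '-76:199']
top b ['-46:132', '-48:119', '-50:140', '-52:171', '-54:195', '-56:203', '-58:203', '-60:203', '-62:202', '-64:201', '-66:191', '-68:162', '-70:120', '-72:72', '-74:33', '-76:27']
top a ['-46:127', '-48:123', '-50:147', '-52:178', '-54:194', '-56:181', '-58:144', '-60:97', '-62:54', '-64:27', '-66:27', '-68:27', '-70:26', '-72:26', '-74:28', '-76:30']
scene c ['-46:150', '-48:149', '-50:142', '-52:125', '-54:142', '-56:173', '-58:205', '-60:226', '-62:227', '-64:227', '-66:229', '-68:229', '-70:229', '-72:230', '-74:231', '-76:230']
scene b ['-46:152', '-48:154', '-50:150', '-52:144', '-54:165', '-56:208', '-58:218', '-60:225', '-62:226', '-64:227', '-66:226', '-68:227', '-70:217', '-72:166', '-74:102', '-76:61']
scene a ['-46:151', '-48:145', '-50:135', '-52:120', '-54:156', '-56:197', '-58:210', '-60:209', '-62:153', '-64:101', '-66:64', '-68:53', '-70:53', '-72:53', '-74:53', '-76:53']
```

View pics/z.png

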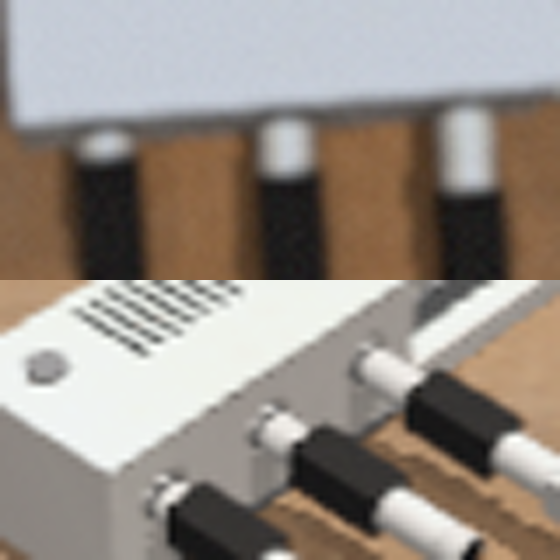

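```bash
python3 -c "
from h import *
for n in('top','scene'):
    im=eyes.get_image(n); print([(t,[(round(d['p'],2),np.round(d['extent']).tolist()) for d in find_in(im,t)[:1]]) for t in('model_mid','jar_mid','new_filter_fin','used_filter_fin')])
print(robot.sign_off())"
```

```text
[('model_mid', [(0.58, [219.0, 264.0, 32.0, 26.0])]), ('jar_mid', [(0.83, [207.0, 142.0, 22.0, 27.0])]), ('new_filter_fin', [(0.76, [347.0, 153.0, 42.0, 29.0])]), ('used_filter_fin', [(0.31, [351.0, 234.0, 38.0, 52.0])])]
[('model_mid', [(0.93, [267.0, 266.0, 26.0, 23.0])]), ('jar_mid', [(0.98, [185.0, 201.0, 18.0, 27.0])]), ('new_filter_fin', [(0.61, [279.0, 153.0, 26.0, 32.0])]), ('used_filter_fin', [(0.8, [331.0, 181.0, 35.0, 37.0])])]
the job is handed in; nothing more can be done
None
```

The job is handed in: the used filter stands in the tray, the new one is seated on the pegs, all three pipes are in their bores with the bands at the front face (by camera, est. within about 3 mm), and the model and jar are unmoved; no verdict was returned.

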